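# Lock the food processor's collar and hold its pulse dial at the third detent

### The arm

A 6-joint arm with a two-finger parallel gripper is mounted at the origin on the work surface. World frame = base frame: x ahead of the robot, y to its left, z up, the work surface at z = 0. Lengths are in mm, angles in rad, forces in N, time in s.
With the tool pointing down it reaches from about 275 to 1000 mm from the base axis. Payload 8.4 kg.
Tool frame: the origin (TCP) lies on the centre line of the jaws, within the pads' length; the fingertips stand 22 mm ahead of it and the grasp point (between the pads) lies 3 mm ahead of it (manip.tcp_to_tips is the distance from the TCP to the fingertips, in mm); z points along the fingers, y is the direction in which the jaws open and shut (so a half turn about z gives the same grasp; the last joint's range is limited). The gripper opens to 85 mm and grips with 20 to 120 N. Pads are 22 mm wide; open, the fingers measure 114 mm over their backs; the gripper's body (76 mm by 85 mm) begins 54 mm behind the grasp point. The pads swing forward as they close: fully open they stand 13 mm farther back than shut.
Start: joints at [1.182, 0.353, 1.633, -0, 1.155, -0.002], TCP at [235.766, 578.829, 253.281] pointing down, gripper open.
Joint ranges: [-2.63, 2.63], [-0.92, 2.1], [0.06, 2.66], [-1.3, 4.44], [0, 2.69], [-3.02, 3.02]. Speed limits (rad/s): [2.22, 2.22, 2.79, 3.14, 3.14, 3.14].

### API

Orientations are given as a rotation vector (axis times angle).
In Python, from cell import manip, imaging gives the robot as it stands.
- The arm moves only by the shell command python3 -m pendant 'ROWS'. ROWS is JSON, a list of rows, each an object with "rotation": the turn, a rotation vector about the world's x, y, z in units of 6 degrees (1.0 is 6 degrees), a list of three; "translation": the shift along the world's x, y, z in units of 30 mm (1.0 is 30 mm), a list of three; "fingers": the gripper command: -1 is fully open, 1 is shut, values between are in proportion. In form: [{"rotation": [rx, ry, rz], "translation": [dx, dy, dz], "fingers": fingers}, ...]. A call has exactly 8 rows; each row shifts and turns the pose as measured when the row begins; what a row does not reach is not made up. A row lasts 1/12 s, in which the tool goes at most 41.7 mm and 7.16 degrees, less where a joint would pass 70% of its speed; a pose out of reach is approached as far as the arm can. A call is refused whole if a number of a shift passes 1 or a number of a turn 1, either way. A call with a gripper value outside its range is refused whole. The fingers move at their own pace and stop on an object; the grip force is fixed at half the most. Time passes only in rows, so rows that do not move let the fingers close, or fill a call up. It gives the time, the measured TCP pose, the force and the opening at its end, in the units of the state.
- manip.state(): the state, without advancing time (a new reading comes with each control period).
- imaging.get_image(name): name is "side" or "top"; returns the picture (480x640x3 uint8, red, green, blue); there is no depth.
- imaging.camera_params(name): a dict with "fov_y" (degrees; the focal length in pixels is half the picture's height over the tangent of half this angle, whatever the lens; pixels are square), "cx", "cy" (the principal point, pixels), "cam_to_world" (4x4, takes a point from camera to world coordinates). Camera axes: x right, y down, z forward; pixel columns grow to the right and rows downward; lengths in mm; the calibration is good to about 2 mm. A picture is of the moment at which its call begins. camera_params takes no time and is no camera call.
- manip.job_done(): hands the job in, once; it reports no verdict.
The state is a dict: "time_s": time; "qpos": joint angles; "joint_velocities": joint speeds; "joint_efforts": joint torques, N m; "eef_pos": TCP position; "eef_rot": TCP orientation; "force": force on the tool from outside, world axes, zero at the start; "torque": the same for the moment, N m; "width": finger opening in mm.
Only numpy, scipy, OpenCV 4.12 (cv2) and the standard library are available. Lean on these libraries where they do the work, as an engineer would, in place of code of your own. Each camera call takes 0.05 s, during which the arm holds its last target. There are 200 camera calls.

### The job

On the food processor, turn the lock collar clockwise by its orange lug until it is fully home at the green locked mark, and only then turn the spring-return dial clockwise by its red tab, past the first two detents to the third (three red dots). Keep holding the dial there with the fingers against its spring: finish while still holding it, the collar still locked. Leave the other things on the worktop where they are.

Things in the scene. Friction and masses are not known exactly. Their poses are not given: they have to be found in the camera images.
- processor: white food processor fixed to the worktop, 200 mm deep (x) and 360 mm wide (y); origin under its middle on the worktop, -x is its front, +y its left. Left half: a clear bowl with a grey lid, ringed by the lock collar, on a 60 mm high deck. Right half: a 125 mm high pod with the dial on top. Seen from above, both turn about upright axes
- collar (a joint): turn of the lock collar about its upright axis, rad: 0 = open, 1.10 = locked (hard end stop), growing clockwise seen from above. It starts anywhere from 0 to 0.5, has about 0.12 N m of friction and stays where it is left
- collar_axis (a point): centre of the collar on its axis, 157 mm above the worktop, level with the collar's top face (dark steel ring, 146 mm outside diameter). The lid inside rises to about 158 mm at most
- collar_lug (a point): orange upright lug on the collar, the part to push or pinch: 12 mm thick along the direction of turning, 26 mm radially, from 135 to 190 mm above the worktop (33 mm stands clear above the ring). This point lies on its centre line 83 mm from the axis, 175 mm above the worktop
- locked_mark (a point): where collar_lug lies when the collar is locked, i.e. joint collar = 1.10; the wide green bar on the grey lid points radially at it (the thin white bar is the open mark)
- dial (a joint): turn of the pulse dial about its upright axis, rad: 0 = rest (off), detents at 0.4, 0.8 and 1.2, end stop at 1.32, growing clockwise seen from above. A spring turns it back to 0 from every detent when it is let go; return torque grows from 0.09 to 0.16 N m, with a ripple of +-0.06 N m between detents, so it turns in steps
- dial_axis (a point): centre of the black dial hub (60 mm across) on its axis, 145 mm above the worktop, level with the hub's top face
- dial_tab (a point): red upright finger tab on the dial, the part to push or pinch: 12 mm thick along the direction of turning, radially from 24 to 58 mm from the axis, its top 185 mm above the worktop (40 mm clear above the hub). This point lies on its centre line 43 mm from the axis, 170 mm above the worktop
- third_mark (a point): middle of the three red dots on the pod, 68 mm from the dial's axis: the tab points radially at it at joint dial = 1.2. The first and second detents have one and two black dots, rest a black dash
- mug: bystander: white ceramic mug, 80 mm across, 88 mm tall, handle on one side; origin under its middle
- spice_jar: bystander: amber glass jar with a metal cap, 46 mm across, 95 mm tall; origin under its middle
- beaker: bystander: steel beaker, 54 mm across, 85 mm tall; origin under its middle
- bowl: bystander: white ceramic bowl, 120 mm across, 55 mm tall; origin under its middle
- candlestick: bystander: teal turned candlestick, 76 mm across the foot, 125 mm tall; origin under its middle
- stone_pot: bystander: grey stone pot, 116 mm across, 110 mm tall; origin under its middle
- spoon: bystander: wooden spoon lying flat, 240 mm long; origin under its shaft

How it is judged (in metres and radians):
On the way, in this order (a step that is already met when the one before it is completed fails the run):
1. the collar is turned to its locked mark (value of joint collar above 1.02 rad), for 0.2 s.
2. the dial is at its third detent, turned by the fingers (value of joint dial above 1.09 rad and contact force between the fingers and dial above 0.5 N), for 0.5 s.
At the end, for the whole second after the job is handed in: The collar is locked (joint above 1.02 of 1.10 rad) and the dial is held still (under 0.15 rad/s) at its third detent or on to its end stop (joint above 1.09; detent at 1.2, stop at 1.32) by the fingers, pressing it with more than 0.5 N (all of step 2 and value of joint collar above 1.02 rad and value of joint dial below 1.34 rad and velocity of joint dial between -0.15 and 0.15 rad/s); the arm keeps its last pose, push and grip.
It fails at once if the dial is turned (above 0.25 rad) before the collar is locked (value of joint collar below 1.02 rad and value of joint dial above 0.25 rad).
It fails at once if a bystander is moved by more than 30 mm (distance of any of mug, spice_jar, beaker, bowl, candlestick, stone_pot, spoon from where it was at the start of the episode above 0.03 m).
It also fails if it takes over 51 s, if anything falls off the work surface, if the arm or the gripper's body presses on something with over 40 N, if the wrist force passes 120 N, or if a joint passes its speed limit or range.

## Working session

There is one attempt and no reset: what is moved stays moved. The work goes in short steps, Python scripts to look and compute and a shell command to move; the robot and the scene stay as the last step left them, time stands still between calls to the robot, and variables do not carry over. Pictures are saved under pics/ and viewed, about 8 in all and at most 12, crops included, and the job is handed in when it is done.

```bash
mkdir -p pics; ls
python3 - <<'E'
from cell import manip, imaging
import cv2
for n in("top","side"):
    cv2.imwrite(f"pics/{n}0.png",imaging.get_image(n)[:,:,::-1])
    print(n,imaging.camera_params(n))
print(manip.state())
E
```

```text
pics
top {'fov_y': 46.839501103022855, 'cx': 312.61446358140756, 'cy': 250.64369016533817, 'cam_to_world': array([[-2.47054680e-02, -9.93633230e-01,  1.09921085e-01,
         4.32455067e+02],
       [-9.99505871e-01,  2.66884645e-02,  1.66054115e-02,
        -1.34621052e+01],
       [-1.94333137e-02, -1.09456526e-01, -9.93801598e-01,
         1.49733126e+03],
       [ 0.00000000e+00,  0.00000000e+00,  0.00000000e+00,
         1.00000000e+00]])}
side {'fov_y': 45.07062507384567, 'cx': 325.2149720430275, 'cy': 238.2496046877039, 'cam_to_world': array([[ 8.73499408e-01, -3.71454861e-01,  3.14674548e-01,
         2.03467669e+02],
       [-4.86819679e-01, -6.63404459e-01,  5.68243895e-01,
        -7.36471771e+02],
       [-2.32045885e-03, -6.49550468e-01, -7.60314938e-01,
         1.09694239e+03],
       [ 0.00000000e+00,  0.00000000e+00,  0.00000000e+00,
         1.00000000e+00]])}
{'time_s': 0.1, 'qpos': array([ 1.18163060e+00,  3.53555116e-01,  1.63409568e+00, -1.63811353e-05,
        1.15519315e+00, -2.42181459e-03]), 'joint_velocities': array([-0.00205466, -0.00054585, -0.00203018,  0.00032638, -0.00108321,
       -0.0010595 ]), 'joint_efforts': array([ 1.00807578e-03, -6.06365204e+01, -3.42821109e+01,  1.27845892e-04,
        4.03995509e-03, -1.62705851e-05]), 'eef_pos': array([235.59293328, 578.44557188, 252.6362162 ]), 'eef_rot': array([-6.03662716e-01, -3.08281606e+00,  1.93240137e-03]), 'force': array([-0.0330603 , -0.19027433,  0.42649442]), 'torque': array([-0.00814223, -0.03263572, -0.00244916]), 'width': 85.29847691050387}
```

View pics/top0.png

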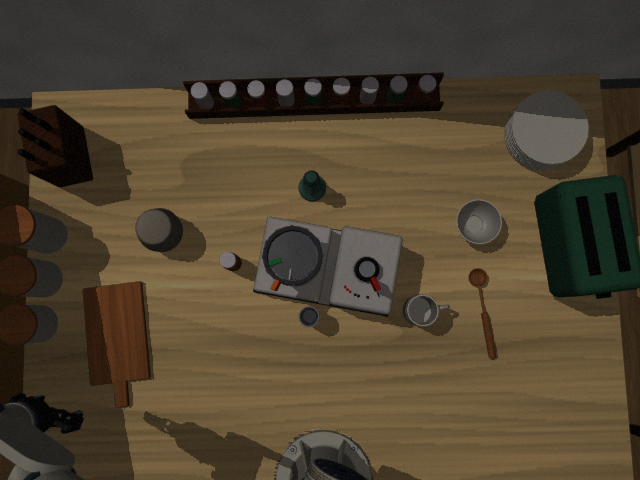

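View pics/side0.png

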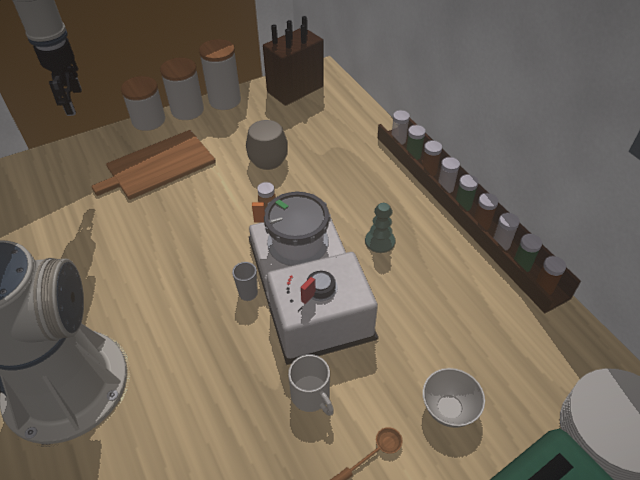

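Top view: collar centre near (292,256), orange lug (276,285), green mark (274,262), dial hub (368,269), red tab (376,285), and three red dots near (347,288). The side view agrees; the jar stands near the collar's left and the beaker in front of it.

```bash
cat > h.py <<'E'
import numpy as np, cv2
from cell import manip, imaging
def ray(n,u,v):
    p=imaging.camera_params(n);T=p["cam_to_world"];f=240/np.tan(np.radians(p["fov_y"]/2))
    return T[:3,3],T[:3,:3]@np.array([(u-p["cx"])/f,(v-p["cy"])/f,1])
def plane(n,u,v,z):
    o,d=ray(n,u,v);return (o+d*(z-o[2])/d[2])
def tri(a,b):
    o1,d1=ray("top",*a);o2,d2=ray("side",*b)
    s=np.linalg.lstsq(np.c_[d1,-d2],o2-o1,rcond=None)[0]
    return (o1+d1*s[0]+o2+d2*s[1])/2
def blobs(im,kind,box=None,minA=4):
    h=cv2.cvtColor(im,cv2.COLOR_RGB2HSV).astype(int);H,S,V=h[...,0],h[...,1],h[...,2]
    m={"orange":(H>=6)&(H<=14)&(S>170)&(V>90),"red":((H<5)|(H>174))&(S>150)&(V>60),
       "green":(H>45)&(H<80)&(S>150)&(V>70),"black":(V<35)}[kind].astype(np.uint8)
    k,l,st,c=cv2.connectedComponentsWithStats(m)
    return [(c[i].round(1).tolist(),st[i].tolist()) for i in range(1,k) if st[i,4]>=minA and (box is None or box[0]<c[i][0]<box[2] and box[1]<c[i][1]<box[3])]
E
python3 - <<'E'
from h import *
for n,b in(("top",(240,200,420,330)),("side",(240,180,390,360))):
    im=cv2.imread(f"pics/{n}0.png")[:,:,::-1].copy()
    for k in("orange","red","green","black"):print(n,k,blobs(im,k,b))
    x0,y0=b[:2]; cv2.imwrite(f"pics/{n}c.png",cv2.resize(im[y0:b[3],x0:b[2],::-1],None,fx=4,fy=4,interpolation=cv2.INTER_CUBIC)[:600])
im=cv2.imread("pics/topc.png");im2=cv2.resize(cv2.imread("pics/sidec.png"),None,fx=.8,fy=.8)
cv2.imwrite("pics/topc.png",im)
E
```

```text
top orange [([274.6, 284.2], [271, 279, 8, 11, 45])]
top red [([375.3, 283.2], [371, 277, 10, 14, 64]), ([344.5, 286.5], [344, 286, 2, 2, 4]), ([347.0, 289.0], [346, 288, 3, 3, 5]), ([349.5, 291.5], [349, 291, 2, 2, 4])]
top green [([274.2, 261.0], [269, 258, 11, 7, 43])]
top black [([292.5, 253.6], [264, 226, 59, 60, 518]), ([366.1, 268.8], [355, 257, 25, 25, 244]), ([287.3, 297.1], [254, 290, 66, 14, 93]), ([354.5, 294.5], [354, 294, 2, 2, 4]), ([358.0, 295.5], [357, 295, 3, 2, 6]), ([404.4, 309.6], [403, 301, 5, 18, 32]), ([323.0, 304.0], [321, 304, 5, 1, 5]), ([357.7, 309.9], [327, 304, 61, 13, 100]), ([305.3, 315.9], [300, 308, 16, 17, 80]), ([316.3, 315.8], [316, 314, 2, 4, 6])]
side orange []
side red [([304.8, 283.1], [301, 280, 8, 8, 9])]
side green []
side black []
```

View pics/topc.png

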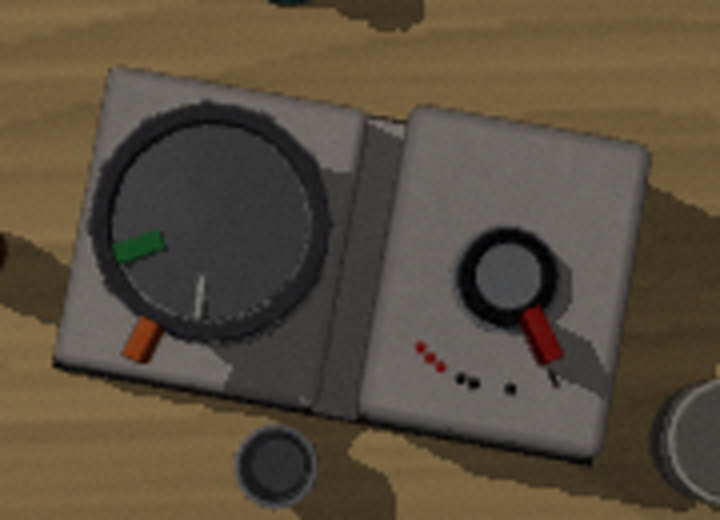

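Run:
```python
from h import *
C=plane("top",292,255.1,157);D=plane("top",366.4,268.9,145)
L=plane("top",274.6,284.2,183);T=plane("top",375.3,283.2,182);R=plane("top",347,289,126);G=plane("top",274.2,261,159)
a=lambda p,c:(np.hypot(*(p-c)[:2]).round(1),np.degrees(np.arctan2(*(p-c)[1::-1])).round(1))
print("C",C.round(1),"D",D.round(1));print("lug",L.round(),a(L,C),"green",a(G,C),"tab",T.round(),a(T,D),"third",a(R,D))
for n,u,v,z in(("beaker",309,315,85),("jar",230.5,259.5,95),("mug",422,309,88),("candle",312,178,125)):print(n,plane("top",u,v,z).round())
p=plane("top",240+105/4,200+70/4,60);q=plane("top",240+55/4,200+360/4,60);print("deck edge",p.round(),q.round())
```

```text
C [571.1  59.4 157. ] D [ 533.7 -121.1  145. ]
lug [500. 101. 183.] (np.float64(82.2), np.float64(149.8)) green (np.float64(45.5), np.float64(107.2)) tab [ 496. -138.  182.] (np.float64(40.9), np.float64(-155.6)) third (np.float64(67.2), np.float64(134.4))
beaker [425.  23.  85.]
jar [570. 220.  95.]
mug [ 433. -262.   88.]
candle [769.   6. 125.]
deck edge [682. 130.  60.] [493. 166.  60.]
```

```bash
python3 -m pendant '[{"rotation":[0,0,-0.2],"translation":[0.55,-1,0],"fingers":-1},{"rotation":[0,0,-0.2],"translation":[0.55,-1,0],"fingers":-1},{"rotation":[0,0,-0.2],"translation":[0.55,-1,0],"fingers":-1},{"rotation":[0,0,-0.2],"translation":[0.55,-1,0],"fingers":-1},{"rotation":[0,0,-0.2],"translation":[0.55,-1,0],"fingers":-1},{"rotation":[0,0,-0.2],"translation":[0.55,-1,0],"fingers":-1},{"rotation":[0,0,-0.1],"translation":[0.55,-1,0],"fingers":-1},{"rotation":[0,0,0],"translation":[0.55,-1,0],"fingers":-1}]'
```

```text
time_s: 0.77
eef_pos: [366.8, 332.7, 249.3]
eef_rot: [-0.808, -3.033, 0.005]
force: [0.7, 0.7, -0.2]
width: 85.6
```

```bash
python3 -m pendant '[{"rotation":[0,0,0],"translation":[0.58,-1,0],"fingers":-1},{"rotation":[0,0,0],"translation":[0.58,-1,0],"fingers":-1},{"rotation":[0,0,0],"translation":[0.58,-1,0],"fingers":-1},{"rotation":[0,0,0],"translation":[0.58,-1,0],"fingers":-1},{"rotation":[0,0,0],"translation":[0.58,-1,0],"fingers":-1},{"rotation":[0,0,0],"translation":[0.58,-1,0],"fingers":-1},{"rotation":[0,0,0],"translation":[0.5,-0.9,0],"fingers":-1},{"rotation":[0,0,0],"translation":[0.3,-0.6,0],"fingers":-1}]'
python3 - <<'E'
from h import *
im=imaging.get_image("top");s=manip.state();print(s["eef_pos"],s["qpos"])
im2=imaging.get_image("side")
print(blobs(im,"orange",(240,200,420,330)),blobs(im2,"orange",(230,180,390,300)))
a=cv2.resize(im[200:330,240:420,::-1],None,fx=2.2,fy=2.2);b=cv2.resize(im2[130:280,180:360,::-1],None,fx=2.2,fy=2.2)
h=min(a.shape[0],b.shape[0]);cv2.imwrite("pics/p1.png",np.hstack([a[:h],b[:h]]))
E
```

```text
time_s: 1.43
eef_pos: [498.6, 92.7, 248.4]
eef_rot: [-0.809, -3.032, 0.007]
force: [0.3, 0.3, -0.7]
width: 85.1
[499.69840463  90.71905792 248.35143767] [ 0.17918561  0.17811143  1.88224587 -0.00455988  1.08596283 -0.86777728]
[] []
```

View pics/p1.png

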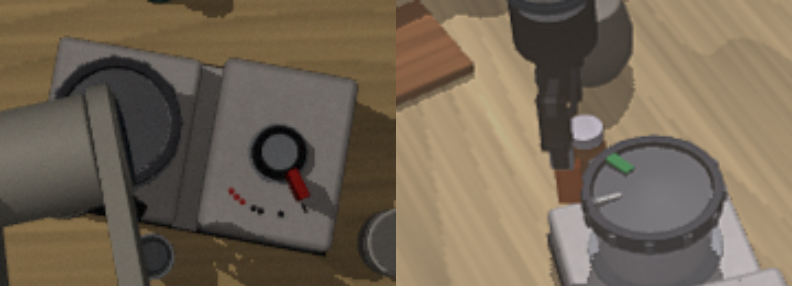

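The top view shows the arm over the collar. In the side view the gripper hides the lug, at about (560,185) in the right panel. Next I shift y by +10 mm, descend and pinch.

```bash
python3 -m pendant '[{"rotation":[0,0,0],"translation":[0,0.25,-0.3],"fingers":-1},{"rotation":[0,0,0],"translation":[0,0.1,-0.5],"fingers":-1},{"rotation":[0,0,0],"translation":[0,0,-0.5],"fingers":-1},{"rotation":[0,0,0],"translation":[0,0,-0.45],"fingers":-1},{"rotation":[0,0,0],"translation":[0,0,-0.25],"fingers":-1},{"rotation":[0,0,0],"translation":[0,0,-0.05],"fingers":-1},{"rotation":[0,0,0],"translation":[0,0,0],"fingers":-0.5},{"rotation":[0,0,0],"translation":[0,0,0],"fingers":0}]'
```

```text
time_s: 2.2
eef_pos: [494.8, 110.1, 180.9]
eef_rot: [-0.809, -3.028, 0.006]
force: [-0.0, -0.3, -0.4]
width: 63.7
```

```bash
python3 -m pendant '[{"rotation":[0,0,0],"translation":[0.1,-0.2,0.15],"fingers":0},{"rotation":[0,0,0],"translation":[0.05,-0.1,0],"fingers":0},{"rotation":[0,0,0],"translation":[0,0,0],"fingers":0.3},{"rotation":[0,0,0],"translation":[0,0,0],"fingers":1},{"rotation":[0,0,0],"translation":[0,0,0],"fingers":1},{"rotation":[0,0,0],"translation":[0,0,0],"fingers":1},{"rotation":[0,0,0],"translation":[0,0,0],"fingers":1},{"rotation":[0,0,0],"translation":[0,0,0],"fingers":1}]'; python3 -c "
from h import *
print(manip.state()['eef_pos'],manip.state()['width'],manip.state()['force'])"
```

```text
time_s: 2.87
eef_pos: [501.1, 100.7, 188.5]
eef_rot: [-0.811, -3.031, 0.002]
force: [0.6, 0.7, -0.3]
width: 11.1
[501.08039353 100.71355921 188.49672335] 11.07984977183252 [ 0.58090156  0.7164527  -0.33943518]
```

```bash
python3 -m pendant '[{"rotation":[0,0,-0.6],"translation":[0.09,0.15,0],"fingers":1},{"rotation":[0,0,-0.6],"translation":[0.1,0.14,0],"fingers":1},{"rotation":[0,0,-0.6],"translation":[0.11,0.135,0],"fingers":1},{"rotation":[0,0,-0.6],"translation":[0.12,0.13,0],"fingers":1},{"rotation":[0,0,-0.6],"translation":[0.125,0.12,0],"fingers":1},{"rotation":[0,0,-0.6],"translation":[0.135,0.11,0],"fingers":1},{"rotation":[0,0,-0.6],"translation":[0.14,0.1,0],"fingers":1},{"rotation":[0,0,0],"translation":[0,0,0],"fingers":1}]'
cat >> h.py <<'E'
C=np.array([571.1,59.4]);D=np.array([533.7,-121.1])
def rep(c):
    s=manip.state();p=s["eef_pos"][:2]-c;r=s["eef_rot"]
    print("r",np.hypot(*p).round(1),"ang",np.degrees(np.arctan2(p[1],p[0])).round(1),"jaw az",(2*np.degrees(np.arctan2(r[1],r[0]))-90).round(1)%180,"w",s["width"].round(1),"F",s["force"].round(1),"z",s["eef_pos"][2].round(1),"q6",s["qpos"][5].round(2),"tau",s["torque"].round(2))
E
python3 -c "
from h import *
rep(C)"
```

```text
time_s: 3.53
eef_pos: [526.4, 127.7, 188.5]
eef_rot: [-1.479, -2.768, 0.004]
force: [-1.0, -1.0, 0.9]
width: 10.9Traceback (most recent call last):
  File "<string>", line 3, in <module>
    rep(C)
    ~~~^^^
  File "h.py", line 21, in rep
    print("r",np.hypot(*p).round(1),"ang",np.degrees(np.arctan2(p[1],p[0])).round(1),"jaw az",(2*np.degrees(np.arctan2(r[1],r[0]))-90).round(1)%180,"w",s["width"].round(1),"F",s["force"].round(1),"z",s["eef_pos"][2].round(1),"q6",s["qpos"][5].round(2),"tau",s["torque"].round(2))
                                                                                                                                                        ^^^^^^^^^^^^^^^^
AttributeError: 'float' object has no attribute 'round'
```

```bash
sed -i 's/s\["width"\].round(1)/round(float(s["width"]),1)/' h.py; python3 -m pendant '[{"rotation":[0,0,-0.6],"translation":[0.15,0.09,0],"fingers":1},{"rotation":[0,0,-0.6],"translation":[0.155,0.08,0],"fingers":1},{"rotation":[0,0,-0.6],"translation":[0.16,0.07,0],"fingers":1},{"rotation":[0,0,-0.6],"translation":[0.16,0.06,0],"fingers":1},{"rotation":[0,0,-0.3],"translation":[0.16,0.05,0],"fingers":1},{"rotation":[0,0,0],"translation":[0.1,0.03,0],"fingers":1},{"rotation":[0,0,0],"translation":[0.1,0.03,0],"fingers":1},{"rotation":[0,0,0],"translation":[0.1,0.03,0],"fingers":1}]'; python3 -c "
from h import *
rep(C)"
```

```text
time_s: 4.2
eef_pos: [546.4, 137.3, 188.4]
eef_rot: [-1.835, -2.524, 0.038]
force: [-13.9, -3.5, 9.1]
width: 10.9
r 81.7 ang 107.6 jaw az 18.0 w 10.9 F [-13.9  -3.5   9.1] z 188.4 q6 -0.07 tau [-0.19  1.05  0.17]
```

The collar hit a firm stop (14 N) at 107.6°, against 107.2° predicted. Now I release and lift.

```bash
python3 -m pendant '[{"rotation":[0,0,0],"translation":[0.08,0.02,0],"fingers":1},{"rotation":[0,0,0],"translation":[0,0,0],"fingers":1},{"rotation":[0,0,0],"translation":[0,0,0],"fingers":0},{"rotation":[0,0,0],"translation":[0,0,0],"fingers":0},{"rotation":[0,0,0],"translation":[0,0,0],"fingers":0},{"rotation":[0,0,0],"translation":[0,0,0],"fingers":0},{"rotation":[0,0,0],"translation":[0,0,0.5],"fingers":0},{"rotation":[0,0,0],"translation":[0,0,0.8],"fingers":0}]'; python3 -c "
from h import *
rep(C)"
```

```text
time_s: 4.87
eef_pos: [543.2, 136.1, 224.1]
eef_rot: [-1.817, -2.527, 0.053]
force: [0.5, 0.0, 0.3]
width: 43.1
r 81.6 ang 110.0 jaw az 18.600000000000023 w 43.1 F [0.5 0.  0.3] z 224.1 q6 -0.08 tau [ 0.01  0.04 -0.01]
```

```bash
python3 -m pendant '[{"rotation":[0,0,0],"translation":[0,0,0.6],"fingers":-1},{"rotation":[0,0,-1],"translation":[-0.12,-0.65,0],"fingers":-1},{"rotation":[0,0,-1],"translation":[-0.12,-0.65,0],"fingers":-1},{"rotation":[0,0,-1],"translation":[-0.12,-0.65,0],"fingers":-1},{"rotation":[0,0,-1],"translation":[-0.12,-0.65,0],"fingers":-1},{"rotation":[0,0,-1],"translation":[-0.12,-0.65,0],"fingers":-1},{"rotation":[0,0,-1],"translation":[-0.12,-0.65,0],"fingers":-1},{"rotation":[0,0,-1],"translation":[-0.12,-0.65,0],"fingers":-1}]'; python3 -c "
from h import *
rep(D)"
```

```text
time_s: 5.53
eef_pos: [520.4, -1.5, 248.6]
eef_rot: [-2.617, -1.679, 0.023]
force: [0.3, -0.1, 1.0]
width: 85.5
r 120.3 ang 96.3 jaw az 155.39999999999998 w 85.5 F [ 0.3 -0.1  1. ] z 248.6 q6 0.4 tau [-0.    0.01  0.02]
```

```bash
python3 -m pendant '[{"rotation":[0,0,-1],"translation":[-0.12,-0.65,0],"fingers":-1},{"rotation":[0,0,-1],"translation":[-0.12,-0.65,0],"fingers":-1},{"rotation":[0,0,-1],"translation":[-0.12,-0.65,0],"fingers":-1},{"rotation":[0,0,-1],"translation":[-0.12,-0.65,0],"fingers":-1},{"rotation":[0,0,-1],"translation":[-0.12,-0.65,0],"fingers":-1},{"rotation":[0,0,-1],"translation":[-0.12,-0.65,0],"fingers":-1},{"rotation":[0,0,-0.5],"translation":[-0.1,-0.5,0],"fingers":-1},{"rotation":[0,0,0],"translation":[0,0,0],"fingers":-1}]'
python3 - <<'E'
from h import *
rep(D);print(manip.state()["eef_pos"])
im=imaging.get_image("top");im2=imaging.get_image("side")
o=blobs(im,"orange",(230,200,330,330));print(o)
if o:
    for z in(175,183): 
        p=plane("top",*o[0][0],z)[:2]-C;print(np.hypot(*p),np.degrees(np.arctan2(p[1],p[0])))
a=cv2.resize(im[200:330,240:420,::-1],None,fx=2.2,fy=2.2);b=cv2.resize(im2[170:300,220:400,::-1],None,fx=2.2,fy=2.2)
cv2.imwrite("pics/p2.png",np.hstack([a,b]))
E
```

```text
time_s: 6.2
eef_pos: [493.6, -143.3, 249.1]
eef_rot: [-3.04, -0.647, 0.003]
force: [-0.4, -0.0, 0.6]
width: 85.1
r 45.8 ang -151.1 jaw az 114.0 w 85.1 F [-0.4 -0.   0.6] z 249.1 q6 0.83 tau [-0.01 -0.03  0.04]
[ 493.57542026 -143.25996198  249.11422689]
[([258.0, 265.2], [253, 262, 11, 7, 45])]
84.57722795963082 106.4778890126716
83.88590433478748 107.1126839380452
```

View pics/p2.png

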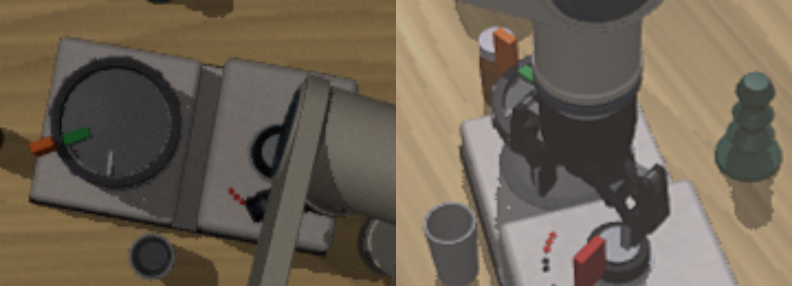

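The orange lug is in line with the green bar (107.1°), so the collar is locked. The tab is still at rest, so I descend over it.

```bash
python3 -m pendant '[{"rotation":[0,0,0],"translation":[0.03,0.12,-0.3],"fingers":-1},{"rotation":[0,0,0],"translation":[0,0,-0.5],"fingers":-1},{"rotation":[0,0,0],"translation":[0,0,-0.5],"fingers":-1},{"rotation":[0,0,0],"translation":[0,0,-0.5],"fingers":-1},{"rotation":[0,0,0],"translation":[0,0,-0.3],"fingers":-1},{"rotation":[0,0,0],"translation":[0,0,-0.1],"fingers":-1},{"rotation":[0,0,0],"translation":[0,0,0],"fingers":-0.5},{"rotation":[0,0,0],"translation":[0,0,0],"fingers":-0.2}]'; python3 -c "
from h import *
rep(D)"
```

```text
time_s: 6.97
eef_pos: [496.3, -129.9, 178.1]
eef_rot: [-3.031, -0.677, 0.001]
force: [0.4, 0.4, 0.3]
width: 64.1
r 38.5 ang -166.7 jaw az 115.19999999999999 w 64.1 F [0.4 0.4 0.3] z 178.1 q6 0.83 tau [ 0.01 -0.04  0.03]
```

```bash
python3 -m pendant '[{"rotation":[0,0,0],"translation":[-0.06,-0.2,0],"fingers":-0.2},{"rotation":[0,0,0],"translation":[0,-0.1,0],"fingers":0},{"rotation":[0,0,0],"translation":[0,0,0],"fingers":0.3},{"rotation":[0,0,0],"translation":[0,0,0],"fingers":1},{"rotation":[0,0,0],"translation":[0,0,0],"fingers":1},{"rotation":[0,0,0],"translation":[0,0,0],"fingers":1},{"rotation":[0,0,0],"translation":[0,0,0],"fingers":1},{"rotation":[0,0,0],"translation":[0,0,0],"fingers":1}]'; python3 -c "
from h import *
rep(D)"
```

```text
time_s: 7.63
eef_pos: [494.7, -138.4, 180.6]
eef_rot: [-3.03, -0.672, -0.004]
force: [-0.6, 3.1, -2.4]
width: 11.2
r 42.6 ang -156.1 jaw az 115.0 w 11.2 F [-0.6  3.1 -2.4] z 180.6 q6 0.81 tau [-0.6  -0.28 -0.59]
```

```bash
python3 -m pendant '[{"rotation":[0,0,-0.83],"translation":[-0.046,0.116,0],"fingers":1},{"rotation":[0,0,-0.83],"translation":[-0.036,0.12,0],"fingers":1},{"rotation":[0,0,-0.83],"translation":[-0.025,0.122,0],"fingers":1},{"rotation":[0,0,-0.83],"translation":[-0.014,0.124,0],"fingers":1},{"rotation":[0,0,-0.83],"translation":[-0.003,0.125,0],"fingers":1},{"rotation":[0,0,-0.83],"translation":[0.008,0.125,0],"fingers":1},{"rotation":[0,0,-0.83],"translation":[0.018,0.124,0],"fingers":1},{"rotation":[0,0,0],"translation":[0,0,0],"fingers":1}]'; python3 -c "
from h import *
rep(D)"
```

```text
time_s: 8.3
eef_pos: [491.7, -113.2, 180.7]
eef_rot: [-3.097, 0.298, -0.021]
force: [1.7, 1.8, -3.7]
width: 10.8
r 42.7 ang 169.3 jaw az 79.0 w 10.8 F [ 1.7  1.8 -3.7] z 180.7 q6 1.49 tau [-0.83 -0.03  0.1 ]
```

```bash
python3 -m pendant '[{"rotation":[0,0,-0.83],"translation":[0.029,0.122,0],"fingers":1},{"rotation":[0,0,-0.83],"translation":[0.039,0.119,0],"fingers":1},{"rotation":[0,0,-0.83],"translation":[0.049,0.115,0],"fingers":1},{"rotation":[0,0,-0.83],"translation":[0.059,0.11,0],"fingers":1},{"rotation":[0,0,-0.83],"translation":[0.068,0.105,0],"fingers":1},{"rotation":[0,0,-0.83],"translation":[0.077,0.098,0],"fingers":1},{"rotation":[0,0,-0.83],"translation":[0.086,0.091,0],"fingers":1},{"rotation":[0,0,0],"translation":[0,0,0],"fingers":1}]'
python3 - <<'E'
from h import *
rep(D);im=imaging.get_image("top");im2=imaging.get_image("side");rep(D)
o=blobs(im,"orange",(230,200,330,330));print(o)
a=cv2.resize(im[200:330,240:420,::-1],None,fx=2.2,fy=2.2);b=cv2.resize(im2[170:300,220:400,::-1],None,fx=2.2,fy=2.2)
cv2.imwrite("pics/p3.png",np.hstack([a,b]))
E
```

```text
time_s: 8.97
eef_pos: [503.6, -90.8, 180.6]
eef_rot: [-2.876, 1.21, -0.029]
force: [0.4, 0.6, -1.2]
width: 10.6
r 42.7 ang 134.8 jaw az 44.400000000000006 w 10.6 F [ 0.4  0.6 -1.2] z 180.6 q6 2.16 tau [-0.56  0.49  0.2 ]
r 42.7 ang 135.2 jaw az 44.69999999999999 w 10.7 F [ 1.   1.1 -2.2] z 180.7 q6 2.16 tau [-0.31  0.44  0.24]
[([258.0, 265.2], [253, 262, 11, 7, 45])]
```

View pics/p3.png

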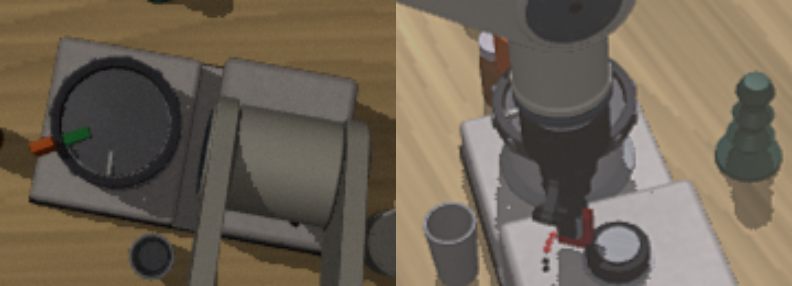

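The collar lug still lines up with the green bar, and the fingers hold the red tab pointing at the three red dots. I push about 2° further for margin, then settle.

```bash
python3 -m pendant '[{"rotation":[0,0,-0.3],"translation":[0.035,0.035,0],"fingers":1},{"rotation":[0,0,-0.2],"translation":[0.02,0.02,0],"fingers":1},{"rotation":[0,0,0],"translation":[0,0,0],"fingers":1},{"rotation":[0,0,0],"translation":[0,0,0],"fingers":1},{"rotation":[0,0,0],"translation":[0,0,0],"fingers":1},{"rotation":[0,0,0],"translation":[0,0,0],"fingers":1},{"rotation":[0,0,0],"translation":[0,0,0],"fingers":1},{"rotation":[0,0,0],"translation":[0,0,0],"fingers":1}]'; python3 -c "
from h import *
rep(D);print(manip.state()['joint_velocities'].round(4))"
```

```text
time_s: 9.73
eef_pos: [504.4, -90.1, 180.7]
eef_rot: [-2.857, 1.254, -0.029]
force: [1.1, 2.8, -1.9]
width: 11.0
r 42.7 ang 133.3 jaw az 42.599999999999994 w 11.0 F [ 1.1  2.8 -1.9] z 180.7 q6 2.2 tau [-0.24  0.41  0.3 ]
[ 0.0001  0.0002 -0.0001  0.0012 -0.0007 -0.0081]
```

Holding at about 1.23 rad and still, so I hand in.

```bash
python3 -c "
from h import *
rep(D);print(manip.job_done())"
```

```text
r 42.7 ang 133.3 jaw az 42.599999999999994 w 11.0 F [ 1.1  2.8 -1.9] z 180.7 q6 2.2 tau [-0.24  0.41  0.3 ]
the job is handed in; nothing more can be done
None
```

I locked the collar and then turned the dial to its third detent. The arm was still holding the dial when I handed the job in at about 9.7 s. No verdict was reported.

- **Collar:** I pinched the orange lug and turned it clockwise to a hard stop, reading about 14 N. After letting go, the lug measured 107.1° against 107.2° for the green mark. The last picture, taken while I held the dial, shows it unmoved.
- **Dial:** I pinched the red tab and turned it about 1.2 rad from rest. The fingers finished at 133.3°, with the third mark at 134.4° ±2°, which puts the dial at about 1.23 rad. The arm was at rest with the grip closed on the tab (11 mm opening). The wrist read a net push of about 3 N; finger force on the dial is not measured directly.
- **Bystanders:** My paths stayed clear of them, and the pictures showed none displaced. I did not measure each one again, and the pod dots and tab were partly hidden by the arm in the last top view.

No check failed or disagreed. On each descent the arm drifted 9–10 mm from its target, and I corrected that before gripping.

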